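# Turn a rinsed beaker over onto the drying peg

## Task

Hang the small glass beaker upside down on the head of the drying peg. To turn it over, first lay it on its side in the two-rod rest and let go of it there, then take it again another way, turn it mouth down and lower it over the peg until its floor rests on the head: never let it drop or fall, do not press it hard, and leave the other things where they stand.

Things in the scene. Friction and masses are not known exactly. Their poses are not given: they have to be found in the camera images.
- beaker: Clear straight glass beaker, 68 mm tall, 53 mm outside diameter, about 55 g; starts upright at any yaw. Bore 46 mm, at least 42 clear, inner floor 3 mm above the outer bottom. A small pouring lip sticks out 4 mm at the rim on its -y side. Origin: centre of the outer bottom (the axis passes 2 mm to its +y); z from bottom to mouth.
- beaker_mid (a point): point on the beaker's axis halfway up, 34 mm above its bottom; the axes are the beaker's
- beaker_mouth (a point): centre of the beaker's mouth, on its axis 68 mm above its bottom; the axes are the beaker's
- rest: Low fixed rest: aluminium base 56 (x) by 74 mm (y), two level black rubber rods, 10 mm diameter, 56 mm long, along its y, 30 mm apart, rod axes 40 mm above the worktop, on two end plates 42 mm wide (x). Nothing above 10 mm height is wider than 42 mm in x. Origin: centre of the underside. The beaker's mouth may point to its +y or -y.
- rest_cradle (a point): where the middle of the beaker (point beaker_mid) comes when it lies in the rest: 68 mm above the worktop over the rest's origin; axes as the rest's, the beaker's axis lies along y
- stand: Fixed stand: white drip dish, 104 mm diameter, 10 mm high; a sleeve (21 mm, up to 61 mm high) and a 10 mm stem with a flat white mushroom head of 32 mm diameter. Top of the head: set anywhere from 85 to 130 mm above the worktop, not given, must be felt or seen. The head is sprung: 1 N per mm, stops hard after 10 mm. Origin: centre of the underside, on the peg's axis.
- amber: bystander: brown bottle with white cap, 48 mm diameter, 105 mm tall, standing behind the work; origin: centre of the underside
- reagent: bystander: clear bottle with yellow cap, 45 mm diameter, 129 mm tall, standing behind the work; origin: centre of the underside
- dish: bystander: covered round dish, 60 mm diameter, 15 mm tall, left of the work near the front edge; origin: centre of the underside
Things that resemble listed ones, but are neither listed nor needed, are in the scene too. Leave any pink or turquoise look-alike of the stand alone.

How it is judged:
By the outcome, as a careful person would: the job done as asked, in the order asked, and still so for the second after the job is handed in, with the robot touching nothing.
It also fails if it takes over 62 s, if anything falls off the work surface, if the arm or the gripper's body presses on something with over 40 N, if the wrist force passes 120 N, or if a joint passes its speed limit or range.

## Robot

A 6-joint arm with a two-finger parallel gripper is mounted at the origin on a cart in front of the work surface, level with it; the furniture and walls round the work are solid. World frame = base frame: x ahead of the robot, y to its left, z up, the work surface at z = 0. Lengths are in mm, angles in rad, forces in N, time in s.
With the tool pointing down it reaches from about 325 to 875 mm from the base axis. Payload 4.4 kg.
Tool frame: the origin (TCP) lies on the centre line of the jaws, within the pads' length; the fingertips stand ahead of it and the grasp point (between the pads) lies 6 mm ahead of it (ctrl.tcp_to_tips is the z of the fingertips in the tool frame, in mm); z points along the fingers, y is the line along which they close (so a half turn about z gives the same grasp; the last joint's range is limited). The gripper opens to 85 mm and grips with 20 to 120 N. Pads are 22 mm wide; open, the fingers measure 114 mm over their backs; the gripper's body (76 mm by 85 mm) begins 54 mm behind the grasp point. The pads swing forward as they close: fully open they stand 13 mm farther back than shut.
Start: joints at [-1.331, 0.207, 1.542, -0, 1.393, -0.15], TCP at [219.022, -531.655, 256.282] pointing down, gripper open.
Joint ranges: [-2.73, 2.73], [-0.86, 2.22], [0.23, 2.46], [-1.11, 4.25], [0.08, 2.63], [-2.82, 2.82]. Speed limits (rad/s): [2.79, 2.79, 3.14, 3.14, 3.14, 3.14].

## Interface

Orientations are given as a 3x3 rotation matrix whose columns are the frame's x, y, z axes.
In Python, from plant import ctrl, sensors, optics gives the robot as it stands. Calls block until the motion is done:
- ctrl.move_ptp(position, orientation): joint-space move of the TCP to a pose.
- ctrl.move_l(position, rot=None, vel=150, threshold=None): straight line of the TCP; rot=None keeps the orientation; vel is the mean speed in mm/s. With threshold (N) it stops when the force on the tool has changed by that much, and returns True; else False.
- ctrl.set_joints(angles): joint-space move.
- ctrl.gripper_to(opening, force=None): finger opening in mm; force is the grip in N (None keeps the last); returns when the fingers have stopped.
- ctrl.hold(seconds).
- ctrl.solve_ik(position, orientation): joint angles nearest the present ones, or None.
- sensors.read_state(): the state.
- optics.grab_frame(name): name is "scene" or "top"; returns (picture, depth): 384x512x3 uint8, red, green, blue; 384x512 float32, mm along the optical axis (not along the pixel's ray), 0 where there is no reading.
- optics.camera_params(name): a dict with "mtx" (3x3 intrinsics, pixels), "k1" (the pictures are not rectified: a ray, as slopes to the right and down, at radius r is drawn at 1 + k1 r^2 times it, then the intrinsics apply), "R" (3x3) and "t" (3): a world point X has camera coordinates R X + t. Camera axes: x right, y down, z forward; pixel columns grow to the right and rows downward; lengths in mm; the calibration is good to about 2 mm. A picture is of the moment at which its call begins. camera_params takes no time and is no camera call.
A pose or a line that the arm cannot do raises ctrl.MotionError and nothing moves.
- ctrl.finish_job(): hands the job in; it is judged then, once.
The state is a dict: "t": time; "q": joint angles; "qvel": joint speeds; "tau": joint torques, N m; "eef_pos": TCP position; "eef_rot": TCP orientation; "force": force on the tool from outside, world axes, zero at the start; "wrist_torque": the same for the moment, N m; "grip_width": finger opening in mm; "grasp_force": force on a finger pad.
Only numpy, scipy, OpenCV 4.12 (cv2) and the standard library are available. Lean on these libraries where they do the work, as an engineer would, in place of code of your own. Each camera call takes 0.05 s, during which the arm holds its last target. There are 200 camera calls.

## Working session

There is one attempt and no reset: what is moved stays moved. The work goes in short steps, each a Python script; the robot and the scene stay as the last script left them, time stands still between calls to the robot, and variables do not carry over. Pictures are saved under pics/ and viewed, at most 10 in all, crops included, and the job is handed in when it is done.

```bash
ls; mkdir -p pics
cat > h.py <<'E'
import numpy as np, cv2
from plant import ctrl, sensors, optics
def cam(n):
    p=optics.camera_params(n); return np.array(p["mtx"]),p["k1"],np.array(p["R"]),np.array(p["t"])
def ray(n,u,v):
    K,k1,R,t=cam(n)
    d=np.array([(u-K[0,2])/K[0,0],(v-K[1,2])/K[1,1]]); s=d.copy()
    for _ in range(30): s=d/(1+k1*(s@s))
    return -R.T@t, R.T@np.array([s[0],s[1],1.])   # origin, dir with depth 1
def at_z(n,u,v,z):
    o,d=ray(n,u,v); return o+d*(z-o[2])/d[2]
def at_d(n,u,v,D):
    o,d=ray(n,u,v); return o+d*D
def proj(n,X):
    K,k1,R,t=cam(n); c=R@np.array(X,float)+t; s=c[:2]/c[2]; s=s*(1+k1*(s@s)); return K[0,0]*s[0]+K[0,2],K[1,1]*s[1]+K[1,2]
E
python3 - <<'E'
from h import *
for n in("scene","top"):
    p,d=optics.grab_frame(n); np.savez(f"{n}0.npz",p=p,d=d)
    cv2.imwrite(f"pics/{n}0.png",cv2.resize(p[:,:,::-1],(800,600),interpolation=cv2.INTER_CUBIC))
    K,k1,R,t=cam(n); print(n,K.tolist(),k1,(-R.T@t).round(),R[2].round(2))
s=sensors.read_state(); print(s["t"],ctrl.tcp_to_tips)
E
```

```text
pics
scene [[427.15411734634125, 0.0, 254.3300355755655], [0.0, 427.15411734634125, 194.7963166782443], [0.0, 0.0, 1.0]] -0.14646691983446294 [194. 679. 966.] [ 0.3  -0.54 -0.79]
top [[372.0877556456375, 0.0, 253.0085888718344], [0.0, 372.0877556456375, 189.4763542621792], [0.0, 0.0, 1.0]] -0.023414106204135338 [ 344.   51. 1212.] [ 0.19 -0.02 -0.98]
0.1 25.0
```

View pics/scene0.png

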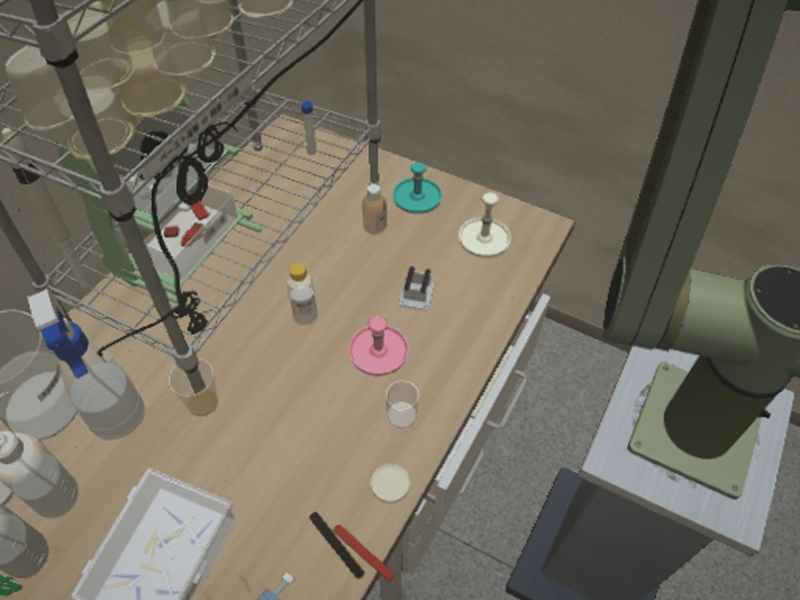

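View pics/top0.png

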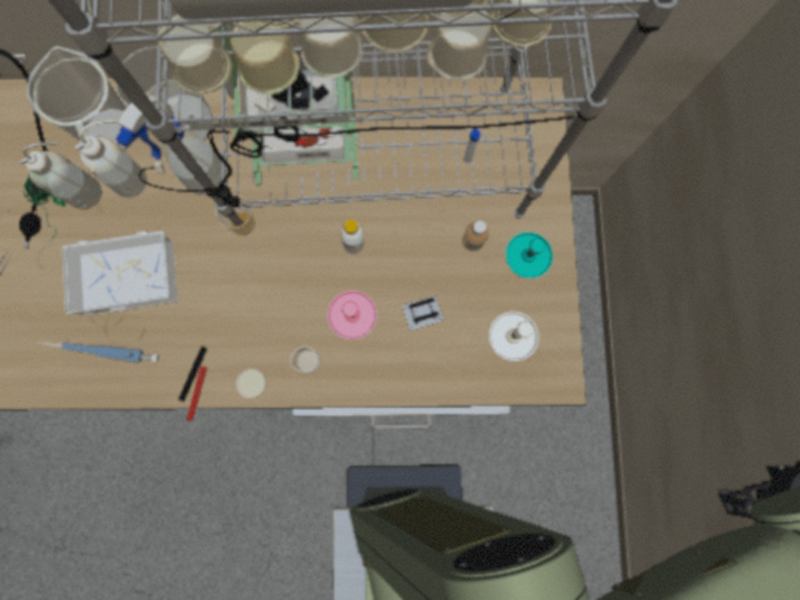

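Scene picture (800x600): the beaker candidates are (401,403), a small clear empty one, and (195,390), a brown-filled vessel by the shelf post. The first fits. For the stand there is white (485,236), pink (378,348) and turquoise (417,193), and white fits. The rest is at (417,287). I'll confirm these in one enlarged crop.

Run:
```python
from h import *
S=np.load("scene0.npz");T=np.load("top0.npz")
def crop(p,u,v,h=24,w=32,f=8):
    u=int(u*.64);v=int(v*.64);c=p[v-h:v+h,u-w:u+w,::-1]; print(u-w,v-h)
    return cv2.resize(c,None,fx=f,fy=f,interpolation=cv2.INTER_CUBIC)
def grid(S,l,f=6):
    return np.hstack([crop(S,u,v,h=24,w=22,f=f) for u,v in l])
a=grid(S["p"],[(401,403),(417,287),(485,222)]);b=grid(T["p"],[(305,360),(423,312),(514,334)])
cv2.imwrite("pics/crop.png",np.vstack([a,b])); print(a.shape)
```

```text
234 233
244 159
288 118
173 206
248 175
306 189
(288, 792, 3)
```

View pics/crop.png

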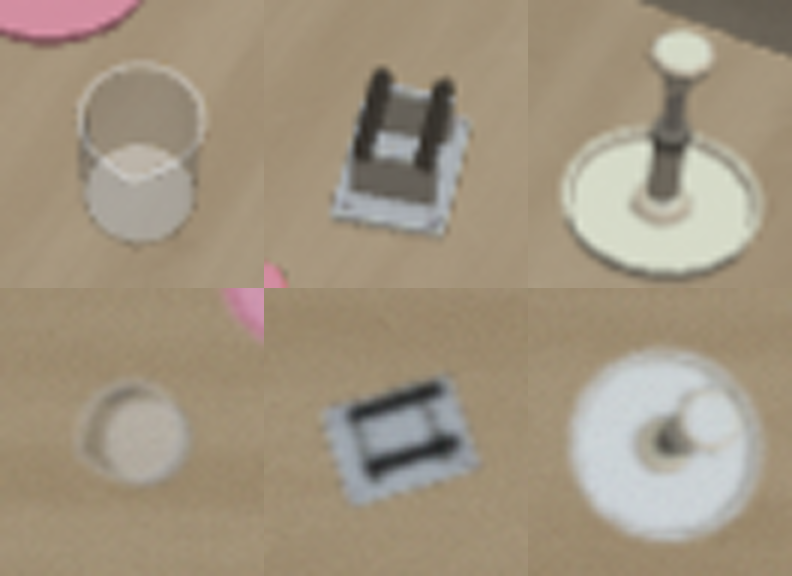

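The crop confirms all three: a clear empty beaker with its lip toward the lower left of the rim in the scene view, the two-rod rest, and the white stand with its mushroom head. Now to compute positions.

Run:
```python
from h import *
S=np.load("scene0.npz");T=np.load("top0.npz")
off={("scene",0):(234,233),("scene",1):(244,159),("scene",2):(288,118),("top",0):(173,206),("top",1):(248,175),("top",2):(306,189)}
def px(n,c,x,y):
    o=off[n,c]; return o[0]+(x-264*c)/6-.5+1/12, o[1]+(y-(288 if n=="top" else 0))/6-.5+1/12
def Z(n,c,x,y,z): return at_z(n,*px(n,c,x,y),z)[:2].round(1)
def tri(a,b):
    A=[];B=[]
    for n,uv in(("scene",a),("top",b)):
        o,d=ray(n,*uv); d/=np.linalg.norm(d); P=np.eye(3)-np.outer(d,d);A.append(P);B.append(P@o)
    return np.linalg.solve(sum(A),sum(B)).round(1)
print("beaker rim", Z("scene",0,141,120,68),"floor",Z("scene",0,139,192,3), "lip?",Z("scene",0,133,182,68))
print("rim top",Z("top",0,131,433,68),"floor",Z("top",0,146,438,3))
print("rest base corners top",[Z("top",1,*p,8).tolist() for p in((325,410),(447,376),(480,465),(352,503))])
print("rods top",[Z("top",1,*p,45).tolist() for p in((350,410),(442,387),(369,468),(459,442))])
print("rods scene",[Z("scene",1,*p,45).tolist() for p in((381,70),(366,158),(446,82),(425,168))])
h=px("scene",2,683,50),px("top",2,711,418); print("head tri",tri(*h))
for n,p in zip(("scene","top"),h):
    D=S if n=="scene" else T; u,v=np.round(p).astype(int); z=np.median(D["d"][v-1:v+2,u-1:u+2]); print(n,z,at_d(n,*p,z).round(1))
print("dish top",Z("top",2,666,445,9),"scene",Z("scene",2,662,199,9))
# depth-based point fits
for n,D in(("scene",S),("top",T)):
    d=D["d"]; 
    v,u=np.nonzero(d>0); K,k1,R,t=cam(n)
    pts=cv2.undistortPoints(np.stack([u,v],1).astype(float)[:,None],K,np.array([k1,0,0,0,0]))[:,0]
    # (approx. check only)
    P=(np.c_[pts,np.ones(len(pts))]*d[v,u][:,None]-t)@R
    np.save(n+"_P.npy",np.c_[P,u,v,D["p"][v,u]])
    w=(abs(P[:,0]-410)<400)&(abs(P[:,1])<500)&(P[:,2]>20)&(P[:,2]<180)
    hd=P[(np.hypot(P[:,0]-h_xy[0],P[:,1]-h_xy[1])<14)&(P[:,2]>75)&(P[:,2]<145)] if (h_xy:=tri(*h)[:2]) is not None else 0
    print(n,"head pts",len(hd),np.median(hd,0).round(1))
```

```text
beaker rim [440.7 216.2] floor [442.1 214. ] lip? [429.7 242.6]
rim top [441.  211.9] floor [443.7 212.9]
rest base corners top [[558.5, 14.7], [577.0, -52.7], [527.4, -69.6], [507.1, 0.7]]
rods top [[551.8, 2.5], [563.9, -46.7], [520.6, -7.1], [534.2, -55.0]]
rods scene [[563.5, -41.4], [543.6, 9.8], [532.9, -50.0], [516.9, 1.6]]
head tri [ 491.8 -216.9  108.9]
scene 1242.2954 [ 490.6 -213.4  112.3]
top 1109.2317 [ 491.1 -215.4  115. ]
dish top [ 490.8 -215.7] scene [ 489.6 -212.3]
scene head pts 47 [ 489.4 -213.   112.2]
top head pts 61 [ 491.9 -216.1  114.5]
```

```bash
cat >> h.py <<'E'
BK=np.array([441.8,213.8]); RS=np.array([541.,-24.5]); ST=np.array([490.3,-214.5]); YAW=np.radians(16)
RY=np.array([-np.sin(YAW),np.cos(YAW),0]); UZ=np.array([0,0,1.])
def rot(z,y):
    z=z/np.linalg.norm(z); y=y/np.linalg.norm(y); return np.c_[np.cross(y,z),y,z]
def H(az): return np.array([np.cos(az),np.sin(az),0])
G=5.
def tcp(gp,R): return np.asarray(gp,float)-G*R[:,2]
# grasp 1: a=beaker axis (to mouth), h= direction that ends up down
def R1(a,h,psi,f): return rot(-a*np.cos(psi)+h*np.sin(psi), f*np.cross(a,h))
# grasp 2: tool leans to the bottom side;  d = direction that is down in the rest
def R2(a,d,phi,f): return rot(a*np.sin(phi)+d*np.cos(phi), f*np.cross(a,d))
E
python3 - <<'E'
from h import *
import itertools
def ik(gp,R): return ctrl.solve_ik(tcp(gp,R),R)
r3=lambda q: None if q is None else np.round(q,2).tolist()
lay=np.r_[RS,68.]; bk=np.r_[BK,34.]
for s,f,psi in itertools.product((1,-1),(1,-1),(20,35,50,65)):
    a=s*RY; p=np.radians(psi); q=ik(lay,R1(a,-UZ,p,f)); qu=ik(lay+[0,0,130],R1(a,-UZ,p,f))
    if q is None or qu is None: continue
    ok=[az for az in range(-180,180,20) if ik(bk,R1(UZ,H(np.radians(az)),p,f)) is not None and ik(bk+[0,0,150],R1(UZ,H(np.radians(az)),p,f)) is not None]
    print("lay",s,f,psi,r3(q),r3(qu),ok)
for s,f,phi in itertools.product((1,-1),(1,-1),(0,15,30,45,60)):
    a=s*RY; p=np.radians(phi); q=ik(lay,R2(a,-UZ,p,f)); 
    if q is None: continue
    ok=[az for az in range(-180,180,20) if all(ik(np.r_[ST,z],R2(-UZ,H(np.radians(az)),p,f)) is not None for z in(75,185))]
    print("take",s,f,phi,r3(q),ok)
for n in("scene","top"):
    P=np.load(n+"_P.npy"); c=P[:,5:]; 
    for nm,m in(("pink",(c[:,0]>190)&(c[:,1]<150)&(c[:,2]>110)),("turq",(c[:,0]<60)&(c[:,1]>130)&(c[:,2]>110))):
        Q=P[m&(P[:,2]<200)&(P[:,0]>300)&(P[:,0]<800)]; print(n,nm,len(Q),Q[:,:2].mean(0).round(),np.percentile(Q[:,2],99).round())
for nm,uv in(("reagent",(351,228)),("amber",(480,228))): 
    print(nm,at_z("top",uv[0]*.64,uv[1]*.64,115)[:2].round())
E
```

```text
lay 1 -1 50 [0.14, 0.44, 1.85, -0.89, 0.96, 0.44] [0.14, 0.22, 1.81, -0.77, 1.15, 0.21] [-180, -160, -140, -120, -100, -80, -60, 20, 40, 60, 80, 100, 120, 140, 160]
lay 1 -1 65 [0.02, 0.36, 1.84, -0.55, 0.9, 0.08] [0.02, 0.16, 1.77, -0.47, 1.13, -0.08] [-180, -160, -140, -120, -100, -80, -60, 0, 60, 80, 100, 120, 140, 160]
lay -1 1 20 [-0.57, 0.9, 1.37, 0.72, 1.89, -1.01] [-0.57, 0.7, 1.4, 0.76, 2.02, -0.88] [-180, -160, -140, -120, -100, -80, -60, -40, -20, 0, 20, 40, 120, 140, 160]
lay -1 1 35 [-0.53, 0.76, 1.46, 0.61, 1.7, -0.98] [-0.53, 0.56, 1.45, 0.63, 1.87, -0.86] [-180, -160, -140, -120, -100, -80, -60, -40, -20, 100, 120, 140, 160]
lay -1 1 50 [-0.47, 0.62, 1.55, 0.49, 1.5, -0.92] [-0.47, 0.44, 1.51, 0.49, 1.7, -0.82] [-180, -160, -140, -120, -100, -80, -60, 20, 60, 80, 100, 120, 140, 160]
lay -1 1 65 [-0.39, 0.49, 1.64, 0.35, 1.3, -0.82] [-0.39, 0.32, 1.57, 0.34, 1.53, -0.73] [-180, -160, -140, -120, -100, -80, -60, 0, 60, 80, 100, 120, 140, 160]
lay -1 -1 20 [-0.57, 0.9, 1.37, 0.72, 1.89, 2.13] [-0.57, 0.7, 1.4, 0.76, 2.02, 2.26] [-180, -160, -140, -120, -100, -80, -20, 0,
[... 1941 characters left out ...]
, 0, 20, 40, 60, 80, 100, 120, 140, 160]
take -1 1 30 [0.06, 0.38, 1.85, -0.67, 0.91, 0.2] [-180, -160, -140, -120, -40, -20, 0, 20, 40, 60, 80, 100, 120, 140, 160]
take -1 1 45 [0.18, 0.47, 1.85, -0.98, 1.01, 0.54] [-180, -160, -140, -120, -100, -40, -20, 0, 20, 40, 60, 80, 100, 120, 140, 160]
take -1 -1 0 [-0.21, 0.36, 1.77, -0.0, 1.01, 2.66] [-180, -160, -140, -60, -40, -20, 0, 20, 40, 60, 80, 100, 120]
take -1 -1 45 [0.18, 0.47, 1.85, -0.98, 1.01, -2.6] [-180, -160, -140, -120, -100, -40, -20, 40, 60, 80, 100, 120, 140, 160]
scene pink 765 [536. 129.] 86.0
scene turq 9 [ 667. -271.] 81.0
top pink 438 [540. 125.] 88.0
top turq 598 [ 663. -255.] 89.0
reagent [693. 118.]
amber [ 692. -137.]
```

Run:
```python
from h import *
def ik(gp,R): return ctrl.solve_ik(tcp(gp,R),R)
r3=lambda q: None if q is None else np.round(q,2).tolist()
bk=np.r_[BK,34.]
for f in(1,-1):
  for psi in(50,):
    for az in range(-180,180,20):
      R=R1(UZ,H(np.radians(az)),np.radians(psi),f); print("pick",f,psi,az,r3(ik(bk,R)),r3(ik(bk+[0,0,150],R)))
for f in(1,):
  for phi in(30,):
    for az in range(-80,140,20):
      R=R2(-UZ,H(np.radians(az)),np.radians(phi),f); print("fin",f,phi,az,r3(ik(np.r_[ST,80.],R)),r3(ik(np.r_[ST,185.],R)))
```

```text
pick 1 50 -180 [0.19, 0.84, 1.33, 0.15, 1.83, 1.73] [0.19, 0.63, 1.32, 0.16, 2.04, 1.76]
pick 1 50 -160 [0.3, 0.86, 1.29, -0.04, 1.86, 1.53] [0.3, 0.66, 1.28, -0.04, 2.07, 1.52]
pick 1 50 -140 [0.41, 0.86, 1.3, -0.23, 1.83, 1.32] [0.41, 0.65, 1.29, -0.25, 2.04, 1.27]
pick 1 50 -120 [0.51, 0.82, 1.37, -0.41, 1.73, 1.14] [0.51, 0.61, 1.36, -0.43, 1.94, 1.04]
pick 1 50 -100 [0.6, 0.76, 1.49, -0.58, 1.59, 0.98] [0.6, 0.54, 1.48, -0.59, 1.78, 0.85]
pick 1 50 -80 [0.68, 0.69, 1.64, -0.75, 1.4, 0.87] [0.68, 0.44, 1.63, -0.73, 1.59, 0.69]
pick 1 50 -60 [0.73, 0.6, 1.82, -0.94, 1.19, 0.79] [0.73, 0.32, 1.8, -0.87, 1.37, 0.55]
pick 1 50 -40 None [0.74, 0.17, 1.99, -1.01, 1.11, 0.41]
pick 1 50 -20 None None
pick 1 50 0 [0.49, 0.33, 2.34, 4.0, 0.5, 1.11] None
pick 1 50 20 [0.21, 0.29, 2.42, 2.89, 0.46, 1.7] [0.21, -0.26, 2.4, 0.67, 0.17, -2.33]
pick 1 50 40 [-0.07, 0.3, 2.4, 1.98, 0.62, 2.1] None
pick 1 50 60 [-0.21, 0.36, 2.28, 1.43, 0.83, 2.24] [-0.21, -0.09, 2.26, 1.07, 0.98, 2.8]
pick 1 50 80 [-0.24, 0.45, 2.11, 1.09, 1.04, 2.26] [-0.24, 0.08, 2.1, 0.94, 1.24, 2.62]
pick 1 50 100 [-0.2, 0.54
[... 1986 characters left out ...]
 -20 [-0.78, 0.29, 2.39, 2.5, 0.65, -1.26] [-0.78, -0.1, 2.4, 1.96, 0.4, -0.65]
fin 1 30 0 [-1.02, 0.34, 2.31, 1.79, 0.85, -1.0] [-1.02, -0.0, 2.31, 1.48, 0.83, -0.55]
fin 1 30 20 [-1.1, 0.42, 2.14, 1.36, 1.08, -0.9] [-1.1, 0.15, 2.14, 1.23, 1.15, -0.61]
fin 1 30 40 [-1.09, 0.53, 1.93, 1.07, 1.3, -0.88] [-1.09, 0.31, 1.93, 1.03, 1.41, -0.68]
fin 1 30 60 [-1.03, 0.64, 1.71, 0.86, 1.52, -0.9] [-1.03, 0.46, 1.71, 0.86, 1.64, -0.76]
fin 1 30 80 [-0.94, 0.75, 1.5, 0.68, 1.72, -0.97] [-0.94, 0.59, 1.5, 0.71, 1.85, -0.86]
fin 1 30 100 [-0.84, 0.85, 1.31, 0.51, 1.91, -1.09] [-0.84, 0.7, 1.31, 0.54, 2.04, -1.01]
fin 1 30 120 [-0.73, 0.93, 1.16, 0.31, 2.06, -1.26] [-0.73, 0.79, 1.16, 0.34, 2.19, -1.2]
```

Run:
```python
from h import *
bk=np.r_[BK,34.]; R=R1(UZ,H(np.radians(-90)),np.radians(45),1); z=R[:,2]; g=tcp(bk,R)
ctrl.gripper_to(85)
ctrl.move_ptp(g-110*z+[0,0,80],R)
ctrl.move_l(g-110*z,vel=200)
hit=ctrl.move_l(g,vel=120,threshold=4); print("hit",hit)
for n in("scene","top"):
    p,d=optics.grab_frame(n); u,v=np.array(proj(n,bk)).astype(int)
    cv2.imwrite(f"pics/g1{n}.png",cv2.resize(p[v-30:v+30,u-35:u+35,::-1],None,fx=6,fy=6,interpolation=cv2.INTER_CUBIC))
a,b=(cv2.imread(f"pics/g1{n}.png") for n in("scene","top")); cv2.imwrite("pics/g1.png",np.hstack([a,b])[:, :840][:, 20:820])
s=sensors.read_state(); print(s["t"],s["eef_pos"],g,s["force"])
```

```text
hit False
5.0333 [442.47963164 218.22167066  38.22634635] [441.8        217.33553391  37.53553391] [-0.33914041 -0.36091748 -0.36999817]
```

View pics/g1.png

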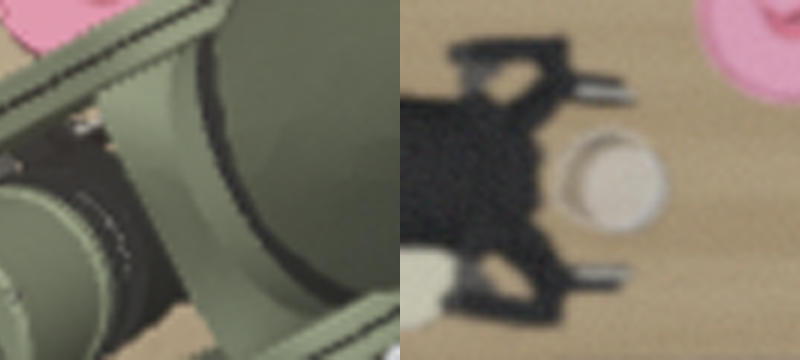

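The top view shows the beaker at (612,182) centred between the fingers (rows 93 and 275), with the pads alongside its middle. Next I grip, lift and lay it in the rest.

Run:
```python
from h import *
st=sensors.read_state
bk=np.r_[BK,34.]; R=R1(UZ,H(np.radians(-90)),np.radians(45),1); g=tcp(bk,R)
ctrl.gripper_to(45,20); s=st(); print("grip",s["grip_width"],s["grasp_force"],s["force"])
p0=s["eef_pos"]
ctrl.move_l(p0+[0,0,20],vel=60); s=st(); print(s["grip_width"],s["grasp_force"],s["force"])
if s["grip_width"]>48:
    ctrl.move_l(p0+[0,0,160],vel=200)
    L=np.r_[RS,68.]; Rl=R1(-RY,-UZ,np.radians(45),1); gl=tcp(L,Rl)
    ctrl.move_ptp(gl+[0,0,130],Rl)
    ctrl.move_l(gl+[0,0,25],vel=150); ctrl.hold(.3)
    s=st(); print(s["t"],s["grip_width"],s["force"],s["eef_pos"]-gl)
    p,d=optics.grab_frame("scene"); u,v=np.array(proj("scene",L)).astype(int); a=p[v-30:v+30,u-33:u+33,::-1]
    p,d=optics.grab_frame("top"); u,v=np.array(proj("top",L)).astype(int); b=p[v-30:v+30,u-33:u+33,::-1]
    cv2.imwrite("pics/l1.png",cv2.resize(np.hstack([a,b]),None,fx=6,fy=6,interpolation=cv2.INTER_CUBIC))
```

```text
grip 50.3718492577388 20.625003943860065 [0.14421436 0.311633   2.8155622 ]
49.822857617755254 20.820630643356708 [ 0.74855267  0.84014443 -1.20095893]
9.3333 50.27340263091255 [ 0.0890853  -0.31129351 -0.78117202] [ 0.46953038 -0.28538976 25.78447354]
```

View pics/l1.png

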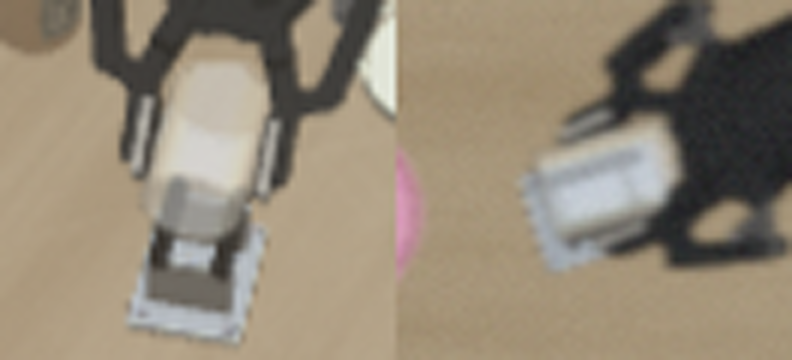

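The scene view shows the beaker held level above the rest, mouth toward the hand. The top view has its bottom edge around (552,202) and the rods visible through the glass. I'll check the axial offset numerically.

Run:
```python
from h import *
L=np.r_[RS,68.]; RX=np.cross(RY,UZ)
def c(n,X):
    u0,v0=np.array(proj(n,L)).astype(int); u,v=proj(n,X); return np.round(((u-u0+33+.5)*6+(396 if n=="top" else 0),(v-v0+30+.5)*6))
B=np.r_[RS,93.]
for n in("scene","top"):
    print(n,"bottom end side edges",c(n,B+34*RY-26.5*RX),c(n,B+34*RY+26.5*RX),"mouth",c(n,B-34*RY-26.5*RX),c(n,B-34*RY+26.5*RX))
    print("base corners",[c(n,np.r_[RS,9.]+i*28*RX+j*37*RY).tolist() for i,j in((1,1),(1,-1),(-1,1),(-1,-1))],"rods",[c(n,np.r_[RS,43.]+i*15*RX+j*28*RY).tolist() for i,j in((1,1),(1,-1),(-1,1),(-1,-1))])
```

```text
scene bottom end side edges [247. 217.] [132. 196.] mouth [276. 108.] [165.  89.]
base corners [[126.0, 316.0], [161.0, 201.0], [242.0, 338.0], [272.0, 221.0]] rods [[158.0, 261.0], [184.0, 173.0], [221.0, 273.0], [245.0, 184.0]]
top bottom end side edges [557. 249.] [527. 150.] mouth [685. 211.] [654. 113.]
base corners [[516.0, 178.0], [645.0, 140.0], [546.0, 275.0], [676.0, 237.0]] rods [[541.0, 185.0], [641.0, 156.0], [557.0, 238.0], [658.0, 209.0]]
```

Run:
```python
from h import *
st=sensors.read_state
L=np.r_[RS,68.]; Rl=R1(-RY,-UZ,np.radians(45),1); gl=tcp(L,Rl)
ctrl.move_l(gl+[0,0,8],vel=60)
s0=st(); hit=ctrl.move_l(gl+[0,0,-8],vel=12,threshold=1.5); s=st()
print(hit,s["eef_pos"]-gl,s["force"]-s0["force"],s["wrist_torque"]-s0["wrist_torque"],s["t"])
p,d=optics.grab_frame("scene"); u,v=np.array(proj("scene",L)).astype(int); a=p[v-30:v+30,u-33:u+33,::-1]
p,d=optics.grab_frame("top"); u,v=np.array(proj("top",L)).astype(int); b=p[v-30:v+30,u-33:u+33,::-1]
cv2.imwrite("pics/l2.png",cv2.resize(np.hstack([a,b]),None,fx=6,fy=6,interpolation=cv2.INTER_CUBIC))
```

```text
True [-0.09411814  0.28275398  0.62488418] [-0.4512602   1.46374443  5.14523371] [ 0.28595801  0.09615708 -0.01300873] 10.6
```

View pics/l2.png

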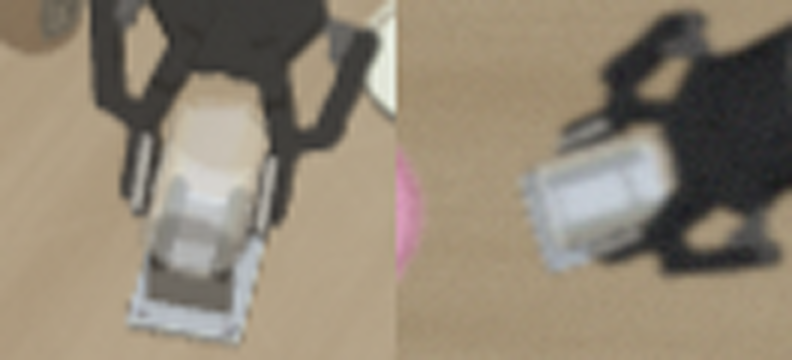

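It touched at the nominal seated height (+0.6 mm), and both pictures show the beaker between the rods. Releasing, backing off, and swinging to the other grasp.

Run:
```python
from h import *
st=sensors.read_state
L=np.r_[RS,68.]; Rl=R1(-RY,-UZ,np.radians(45),1); gl=tcp(L,Rl)
ctrl.gripper_to(60); ctrl.gripper_to(85); ctrl.hold(.2); print(st()["force"])
p=st()["eef_pos"]; ctrl.move_l(p-100*Rl[:,2],vel=150); ctrl.move_l(p-100*Rl[:,2]+[0,0,60],vel=200)
Rt=R2(-RY,-UZ,np.radians(30),1); gt=tcp(L,Rt)
ctrl.move_ptp(gt-120*Rt[:,2]+[0,0,20],Rt)
f,d=optics.grab_frame("top"); u,v=np.array(proj("top",L)).astype(int); b=f[v-30:v+30,u-33:u+33,::-1]
f,d=optics.grab_frame("scene"); u,v=np.array(proj("scene",L)).astype(int); a=f[v-30:v+30,u-33:u+33,::-1]
cv2.imwrite("pics/l3.png",cv2.resize(np.hstack([a,b]),None,fx=6,fy=6,interpolation=cv2.INTER_CUBIC)); print(st()["t"])
```

```text
[ 0.2093268  -0.24046668  0.71420956]
13.9
```

View pics/l3.png

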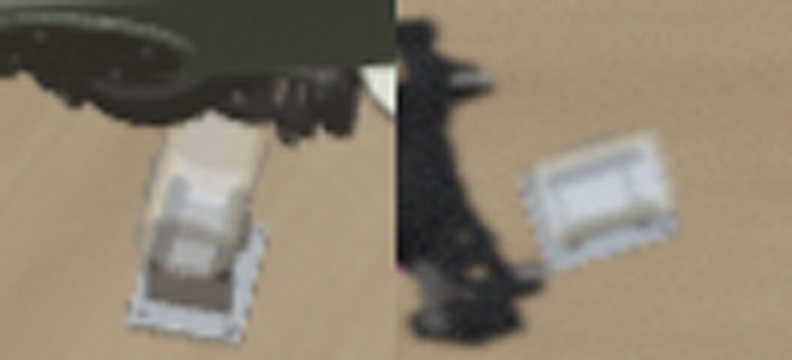

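The scene view shows the beaker resting on both rods with its bottom toward us. In the top view it lies centred on the rest around (604,187), with the hand clear at the left. Taking it from the bottom side now.

Run:
```python
from h import *
st=sensors.read_state
L=np.r_[RS,67.7]; Rt=R2(-RY,-UZ,np.radians(30),1); gt=tcp(L,Rt)
ctrl.move_l(gt-100*Rt[:,2],vel=150)
print("hit",ctrl.move_l(gt,vel=80,threshold=3)); s=st(); print(s["eef_pos"]-gt,s["force"])
ctrl.gripper_to(46,20); s=st(); print("grip",s["grip_width"],s["grasp_force"],s["force"],s["eef_pos"]-gt)
p0=s["eef_pos"]
ctrl.move_l(p0+[0,0,15],vel=40); s=st(); print(s["grip_width"],s["force"])
ctrl.move_l(p0+[0,0,150],vel=180)
Rf=R2(-UZ,H(np.radians(50)),np.radians(30),1); gf=tcp(np.r_[ST,195.],Rf)
ctrl.move_ptp(gf,Rf); ctrl.hold(.3); s=st(); print(s["t"],s["grip_width"],s["force"],s["eef_pos"]-gf)
out=[]
for n in("scene","top"):
    p,d=optics.grab_frame(n); np.savez(n+"1.npz",p=p,d=d); u,v=np.array(proj(n,np.r_[ST,130.])).astype(int); print(u-33,v-45); out.append(p[v-45:v+45,u-33:u+33,::-1])
cv2.imwrite("pics/f1.png",cv2.resize(np.hstack(out),None,fx=6,fy=6,interpolation=cv2.INTER_CUBIC))
```

```text
hit False
[0.44786901 0.22187743 0.55505959] [ 1.05207122 -0.06566484  0.33200396]
grip 50.39115674970114 22.17964378547549 [1.54989071 2.02839594 1.92001665] [1.18507995 0.36633483 0.75048837]
50.19278660416912 [ 0.24116773  0.83937919 -1.2084921 ]
19.2 49.945217554781735 [ 0.11701536  0.89886269 -0.15535119] [0.38873656 1.10565643 0.0972091 ]
281 76
303 164
```

View pics/f1.png

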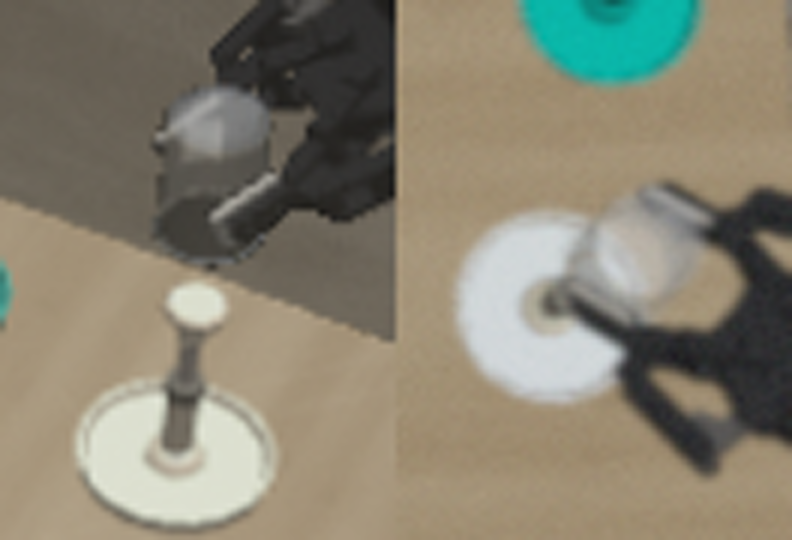

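Run:
```python
from h import *
O={"scene":(281,76,0),"top":(303,164,396)}
def cr(n,X): u,v=proj(n,X); o=O[n]; return np.round(((u-o[0]+.5)*6+o[2],(v-o[1]+.5)*6))
def inv(n,x,y,z): o=O[n]; return at_z(n,o[0]+(x-o[2])/6-.5,o[1]+y/6-.5,z)[:2].round(1)
for n in O:
    print(n,"pred bottom",cr(n,np.r_[ST,229]),"mouth",cr(n,np.r_[ST,161]),"head",cr(n,np.r_[ST,112]),"dish",cr(n,np.r_[ST,9]))
    a=np.arange(0,6.3,np.pi/8)
    for z in(229,161):
        c=np.array([cr(n,[ST[0]+26.5*np.cos(t),ST[1]+26.5*np.sin(t),z]) for t in a]); print(z,"box",c.min(0),c.max(0))
print("scene bottom",inv("scene",218,120,229),"mouth",inv("scene",209,227,161),"head",inv("scene",197,303,112),"dish",inv("scene",177,453,9))
print("top dish",inv("top",551,306,9))
img=[np.load(n+"1.npz")["p"] for n in O]
big=[cv2.resize(i[v:v+h,u:u+w,::-1],None,fx=10,fy=10,interpolation=cv2.INTER_CUBIC) for i,(u,v,w,h) in zip(img,((281+22,76+8,36,46),(303+22,164+22,36,46)))]
cv2.imwrite("pics/f2.png",np.hstack(big))
```

```text
scene pred bottom [227. 112.] mouth [210. 226.] head [199. 302.] dish [177. 448.]
229 box [168.  76.] [285. 149.]
161 box [154. 189.] [266. 263.]
top pred bottom [655. 248.] mouth [618. 269.] head [594. 283.] dish [550. 308.]
229 box [596. 190.] [714. 307.]
161 box [563. 214.] [673. 325.]
scene bottom [ 491.5 -207.4] mouth [ 490.4 -213.4] head [ 490.7 -213.3] dish [ 488.9 -211.5]
top dish [ 491.6 -215. ]
```

View pics/f2.png

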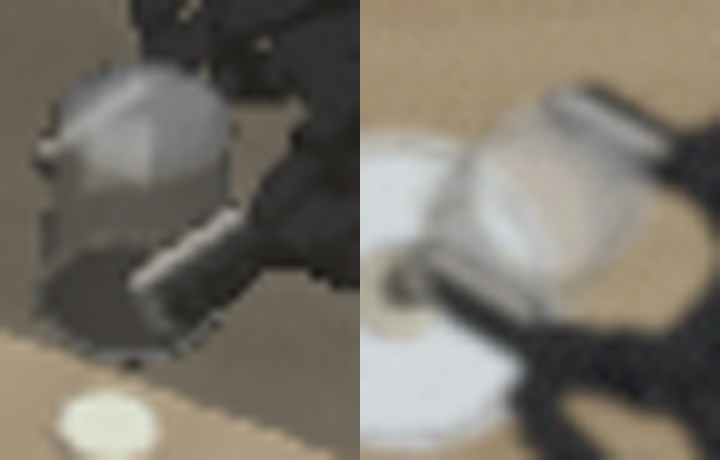

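The mouth is centred over the head: scene gives (490.4,-213.4) against (490.7,-213.3). The bottom disc sits about 3 mm toward the tool direction, so the beaker is tilted by about 2.5°. I'll correct that about the mouth and lower, with force watched.

Run:
```python
from h import *
st=sensors.read_state
h=H(np.radians(50)); w=-np.cross(UZ,h)*np.radians(2.5); C=cv2.Rodrigues(w)[0]
Rf=R2(-UZ,h,np.radians(30),1); g=tcp(np.r_[ST,195.],Rf); M=np.r_[ST,161.]
Rn=C@Rf; gn=M+C@(g-M); np.savez("fin.npz",R=Rn,g=gn)
ctrl.move_l(gn,Rn,vel=30); ctrl.hold(.2)
print("side hit",ctrl.move_l(gn+[0,0,-95],vel=60,threshold=3)); s0=st(); print(s0["eef_pos"]-gn,s0["force"])
ctrl.hold(.2); s0=st()
hit=ctrl.move_l(gn+[0,0,-130],vel=12,threshold=1.8); ctrl.hold(.2); s=st()
print("floor",hit,s["eef_pos"]-gn,s["force"]-s0["force"],s["t"],s["grip_width"])
```

```text
side hit False
[  0.13219168  -0.186537   -94.65967374] [-0.34296375 -0.06662616 -0.63186455]
floor True [-1.53117974e-02  1.08122409e-01 -1.14524737e+02] [ 1.27261755 -1.25420131  2.26127342] 23.5167 50.27080204436183
```

Contact came at a head height of about 111.5 mm, which agrees with the cameras (112). I'll ease up and look before releasing.

Run:
```python
from h import *
st=sensors.read_state
p=st()["eef_pos"]; ctrl.move_l(p+[0,0,1.2],vel=10); ctrl.hold(.2); print(st()["force"],st()["eef_pos"]-p)
out=[]
for n,f in(("scene",8),("top",8)):
    im,d=optics.grab_frame(n); u,v=np.array(proj(n,np.r_[ST,80.])).astype(int); out.append(cv2.resize(im[v-34:v+34,u-25:u+25,::-1],None,fx=8,fy=8,interpolation=cv2.INTER_CUBIC))
cv2.imwrite("pics/f3.png",np.hstack(out))
```

```text
[ 0.19277663 -1.20105742  0.8431789 ] [-0.07503148  0.1004543   1.11443985]
```

View pics/f3.png

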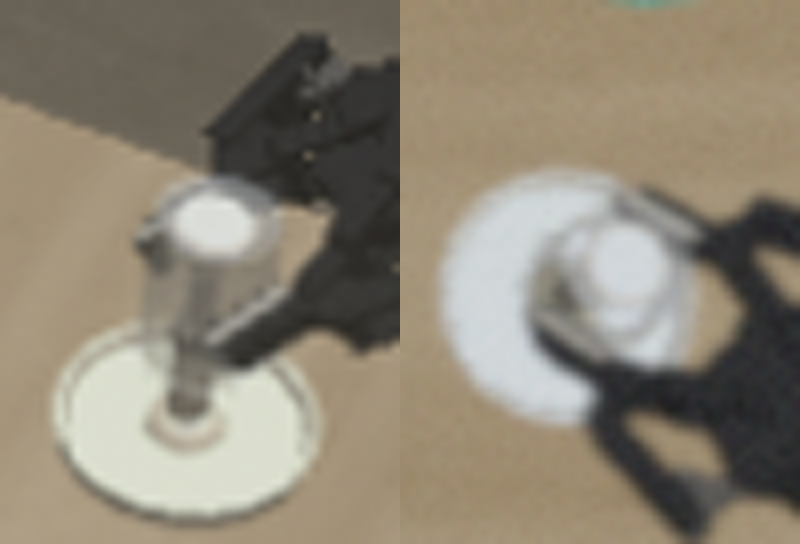

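In both views the head shows through the beaker's floor, concentric with it (scene head at (214,222) against the disc at (218,220)). It is seated, so I release, back off and check numerically.

Run:
```python
from h import *
st=sensors.read_state
Rn=np.load("fin.npz")["R"]
for o in(54,58,70,85): ctrl.gripper_to(o)
ctrl.hold(.3); print(st()["force"],st()["grip_width"])
p=st()["eef_pos"]; ctrl.move_l(p-40*Rn[:,2],vel=60); ctrl.move_l(p-150*Rn[:,2],vel=150); ctrl.hold(.8)
A=optics.grab_frame("scene"); ctrl.hold(.5); B=optics.grab_frame("scene")
u,v=np.array(proj("scene",np.r_[ST,100.])).astype(int); s=np.s_[v-25:v+30,u-22:u+22]
print("motion",np.abs(A[0][s].astype(int)-B[0][s]).mean())
S=np.load("scene0.npz"); D=np.abs(B[0].astype(int)-S["p"]).sum(2)[s]
K,k1,R,t=cam("scene"); hs=[]
dd=B[1]
pts=[(at_d("scene",x,y,dd[y,x])) for y in range(v-25,v+30) for x in range(u-22,u+22) if dd[y,x]>0]
P=np.array(pts); n=P[(P[:,2]>100)&(P[:,2]<140)&(np.hypot(*(P[:,:2]-ST).T)<45)]; print("n",len(n),n.mean(0).round(1),n[:,2].min(),n[:,2].max(),"min/max xy",n.min(0).round(),n.max(0).round())
m=(D>40).astype(np.uint8); c=cv2.connectedComponentsWithStats(m)[2]; print("changed blobs x,y,w,h,area",c[1:][c[1:,4]>15].tolist(),"offset",u-22,v-25)
e=[proj("scene",[ST[0]+26.5*np.cos(a),ST[1]+26.5*np.sin(a),z]) for a in np.arange(0,6.3,.3) for z in(46,114)]; e=np.array(e)-[u-22,v-25]; print("expected box",e.min(0).round(1),e.max(0).round(1)); print(st()["t"])
for y in range(0,55,2): print("".join("#" if D[y,x]>40 else "." for x in range(44)))
```

```text
[-0.27224664 -0.30374293  1.07126559] 84.72084594009544
motion 0.5048209366391184
n 192 [ 487.  -207.   112.1] 100.29223791228446 117.87670328101638 min/max xy [ 466. -236.  100.] [ 512. -186.  118.]
changed blobs x,y,w,h,area [[12, 18, 19, 28, 233]] offset 291 103
expected box [11.7 16.3] [31.7 45. ]
28.525
............................................
............................................
............................................
............................................
............................................
............................................
............................................
............................................
............................................
..................#######...................
................####......####..............
.................##.........#.#.............
................###........##...............
...............#..#####.####................
...............####.######...##.............
..............#####.....#######.............
..............#####.##..######..............
..............###...##...#####..............
.............####...##......##..............
.............####.##.....###................
..............########.####.................
...............##......####.................
.................#####.#....................
............................................
............................................
............................................
............................................
............................................
```

The beaker is still and upright, its outline matches the expected one, and the hand is clear.

```bash
python3 -c "
from h import *
print(ctrl.finish_job())"
```

```text
the job is handed in; nothing more can be done
None
```

The beaker was laid in the rest, let go and re-gripped from its bottom end, and now hangs mouth down on the white peg's head; it was steady and untouched by the robot when I handed the job in at about 28.5 s.

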